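# Fire the spring impact tester on the clamped tile sample

## Task

Two spring impact testers stand on the lab bench, and only one has a white tile sample clamped upright in its anvil. On that one, draw the striker's black handle back, away from the sample, until the sear catches, and take your hand off; then press its round trip button at the rear so that the striker fires on to the sample. Do not draw or fire the empty tester's striker, and finish with the striker resting forward against the sample.

Things in the scene. Friction and masses are not known exactly. Their poses are not given: they have to be found in the camera images.
- tester: The tester that holds the sample: grey base 290 x 100 mm fixed to the bench, z up, turned up to 23 degrees from the bench's axes. Origin: under the base's centre. Its +x points to the anvil with the white tile (60 wide, 10 thick, top 100 mm high, near face at x = 90 mm). Steel cheeks along x, 56 mm wide overall, 72 mm high, grey cover 78 mm. The other tester is alike, without tile.
- striker_grip (a point): Centre of the black upright handle block on this tester's striker, 20 mm (x) x 24 mm (y) x 46 mm high, standing free on a 12 mm stem: underside 89, centre 112, top 135 mm over the bench. Undrawn it lies at x = 45 mm, y = 0 of the tester; it is drawn along the tester's -x, level, away from the tile. Axes as the tester's.
- striker (a joint): How far this striker is drawn, m: 0 = forward against the tile. A spring pulls it forward (4 N at 0, 8 N at 0.04); riding over the sear from 0.010 to 0.022 takes up to 12 N in all. Drawn past 0.041 the sear catches, and once let go it stays at 0.040. End stop 0.062: draw about 0.05.
- trip_top (a point): Centre of the top of this tester's round trip button, dark steel, 32 mm across, at the rear end on the centre line (x = -122 mm of the tester), 97 mm over the bench when up. Pressed straight down: travel 12 mm, 4 N at first, 8 to 9 N at the bottom; the sear lets go 7 to 9 mm down. It springs back up.
- spare_striker (a joint): How far the striker of the other tester, which has no tile in its anvil, is drawn, m: 0 = forward. It must stay undrawn.

How it is judged:
By the outcome, as a careful person would: the job done as asked, in the order asked, and still so for the second after the job is handed in, with the robot touching nothing.
It also fails if it takes over 42 s, if anything falls off the work surface, if the arm or the gripper's body presses on something with over 40 N, if the wrist force passes 120 N, or if a joint passes its speed limit or range.

## Robot

A 6-joint arm with a two-finger parallel gripper is mounted at the origin on the work surface. World frame = base frame: x ahead of the robot, y to its left, z up, the work surface at z = 0. Lengths are in mm, angles in rad, forces in N, time in s.
With the tool pointing down it reaches from about 300 to 1000 mm from the base axis. Payload 5.1 kg.
Tool frame: the origin (TCP) lies where the fingers leave the gripper's body, on its centre line; the fingertips stand 78 mm ahead of it and the grasp point (between the pads) lies 59 mm ahead of it; z points along the fingers, y is the direction in which the jaws open and shut (so a half turn about z gives the same grasp; the last joint's range is limited). The gripper opens to 95 mm and grips with 3 to 60 N. Pads are 20 mm wide; open, the fingers measure 119 mm over their backs; the gripper's body (75 mm by 180 mm) begins 59 mm behind the grasp point.
Start: joints at [1.2, 0.124, 1.65, -0, 1.367, -0.083], TCP at [184.52, 623.248, 292.256] pointing down, gripper open.
Joint ranges: [-2.61, 2.61], [-1.02, 2.33], [0.03, 2.71], [-1.35, 4.49], [0.32, 2.68], [-2.91, 2.91]. Speed limits (rad/s): [2.57, 2.57, 3.14, 3.14, 3.14, 3.14].

## Interface

Orientations are given as a rotation vector (axis times angle).
In Python, from cell import * gives the robot as it stands.
- The arm moves only by the shell command python3 -m creep 'ROWS' [FORCE]. ROWS is JSON, a list of rows, each an object of numbers: "rx", "ry", "rz": the turn, a rotation vector about the tool's x, y, z in degrees; "x", "y", "z": the shift along the tool's x, y, z in cm; "hand": the finger opening in cm, from 0 to 9.51. A call has 1 to 20 rows; each row is the pose to reach, as a shift and turn from the pose measured when the call began, along the tool's axes at that moment; what a row does not reach only later rows make up. A row lasts 1/8 s, in which the tool goes at most 62.5 mm and 10.7 degrees, less where a joint would pass 70% of its speed; a pose out of reach is approached as far as the arm can. A call with a gripper value outside its range is refused whole. The fingers move at their own pace and stop on an object; FORCE is the grip in N (left out, the last holds). Time passes only in rows, so rows that repeat a pose let the fingers close. It gives the time, the measured TCP pose, the force and the opening at its end, in the units of the state.
- observe(): the state, without advancing time (a new reading comes with each control period).
- grab_frame(name): name is "scene" or "top"; returns the picture (400x640x3 uint8, red, green, blue); there is no depth.
- camera_model(name): a dict with "camera_matrix" (3x3 intrinsics, pixels), "R" (3x3) and "t" (3): a world point X has camera coordinates R X + t. Camera axes: x right, y down, z forward; pixel columns grow to the right and rows downward; lengths in mm; the calibration is good to about 2 mm. A picture is of the moment at which its call begins. camera_model takes no time and is no camera call.
- job_done(): hands the job in, once; it reports no verdict.
The state is a dict: "time": time; "qpos": joint angles; "joint_vel": joint speeds; "effort": joint torques, N m; "ee_pos": TCP position; "orientation": TCP orientation; "ft_force": force on the tool from outside, world axes, zero at the start; "ft_torque": the same for the moment, N m; "opening": finger opening in mm.
Only numpy, scipy, OpenCV 4.12 (cv2) and the standard library are available. Lean on these libraries where they do the work, as an engineer would, in place of code of your own. Each camera call takes 0.05 s, during which the arm holds its last target. There are 200 camera calls.

## Working session

There is one attempt and no reset: what is moved stays moved. The work goes in short steps, Python scripts to look and compute and a shell command to move; the robot and the scene stay as the last step left them, time stands still between calls to the robot, and variables do not carry over. Pictures are saved under pics/ and viewed, about 8 in all and at most 12, crops included, and the job is handed in when it is done.

```bash
mkdir -p pics
python3 - <<'E'
from cell import *
import cv2
for n in("scene","top"):
    cv2.imwrite(f"pics/{n}0.png",grab_frame(n)[:,:,::-1]); m=camera_model(n); print(n,m)
s=observe(); print(s)
E
```

```text
scene {'camera_matrix': array([[376.12654049,   0.        , 318.28576237],
       [  0.        , 376.12654049, 202.703899  ],
       [  0.        ,   0.        ,   1.        ]]), 'R': array([[-0.27700023,  0.96078811, -0.012533  ],
       [ 0.73827176,  0.20446302, -0.6427672 ],
       [-0.61500055, -0.18729943, -0.76595904]]), 't': array([ 188.73359102, -341.14092938, 1293.07759766])}
top {'camera_matrix': array([[390.50667383,   0.        , 323.54668321],
       [  0.        , 390.50667383, 194.79427708],
       [  0.        ,   0.        ,   1.        ]]), 'R': array([[-4.20255376e-04, -9.99993527e-01, -3.57355886e-03],
       [-9.80745517e-01,  1.11004022e-03, -1.95286964e-01],
       [ 1.95289667e-01,  3.42268144e-03, -9.80739635e-01]]), 't': array([-16.90382066, 565.20325189, 870.6972168 ])}
{'time': 0.1, 'qpos': array([ 1.20042104e+00,  1.24415420e-01,  1.65149824e+00,  9.55609613e-06,
        1.36751793e+00, -8.26002584e-02]), 'joint_vel': array([-0.00097265, -0.00050097, -0.0017244 , -0.00038349, -0.00062398,
        0.00180919]), 'effort': array([ 5.25339710e-04, -4.18879938e+01, -3.61098933e+01,  7.77303963e-02,
        4.61400475e-02, -6.67876702e-05]), 'ee_pos': array([184.35357215, 622.86316903, 291.1488555 ]), 'orientation': array([-4.50420092e-01, -3.10870818e+00,  2.81113403e-03]), 'ft_force': array([-0.19381686, -0.64177459, -0.08777027]), 'ft_torque': array([ 0.00398431,  0.00780627, -0.03325093]), 'opening': 95.16775227853874}
```

View pics/scene0.png

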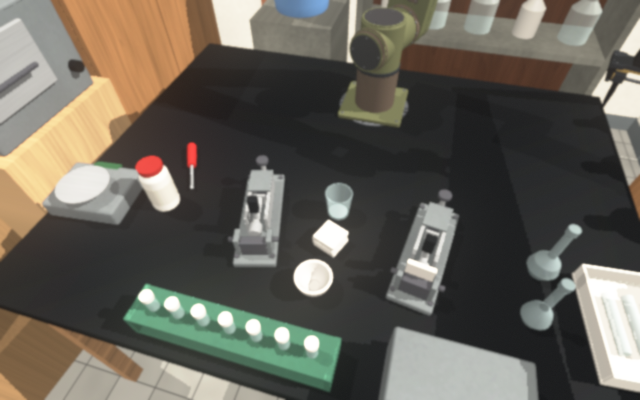

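View pics/top0.png

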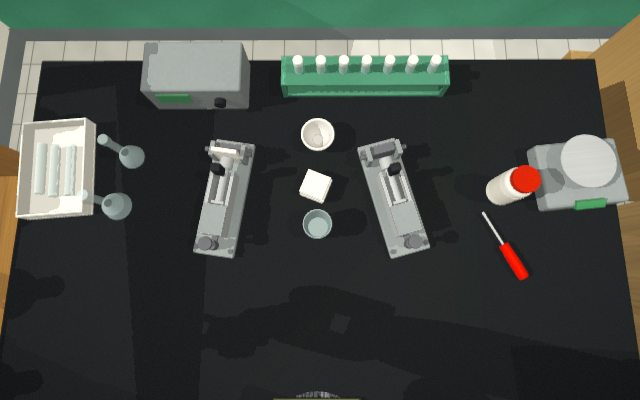

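The tile is in the left tester in the top view, with its tile at about (228,147) and trip button at (207,242). In the scene view it is the right one, with its tile at (420,270) and button at (444,198). Next I take enlarged crops.

```bash
cat > h.py <<'E'
import numpy as np
from cell import *
def ray(n,u,v):
    m=camera_model(n);d=m["R"].T@np.linalg.solve(m["camera_matrix"],[u,v,1.]);return -m["R"].T@m["t"],d
def plane(n,u,v,z):
    c,d=ray(n,u,v);return c+d*(z-c[2])/d[2]
def proj(n,X):
    m=camera_model(n);p=m["camera_matrix"]@(m["R"]@np.array(X,float)+m["t"]);return p[:2]/p[2]
E
python3 - <<'E'
import cv2,numpy as np
t=cv2.imread("pics/top0.png")[130:265,180:270]; s=cv2.imread("pics/scene0.png")[180:320,375:475]
a=cv2.resize(t,None,fx=4.2,fy=4.2,interpolation=cv2.INTER_CUBIC); b=cv2.resize(s,None,fx=4.0,fy=4.0,interpolation=cv2.INTER_CUBIC)
o=np.zeros((570,800,3),np.uint8); o[:a.shape[0],:a.shape[1]]=a; o[:b.shape[0],390:390+b.shape[1]]=b
cv2.imwrite("pics/crop0.png",cv2.convertScaleAbs(o,alpha=1.3))
E
```

```text
(no output)
```

View pics/crop0.png

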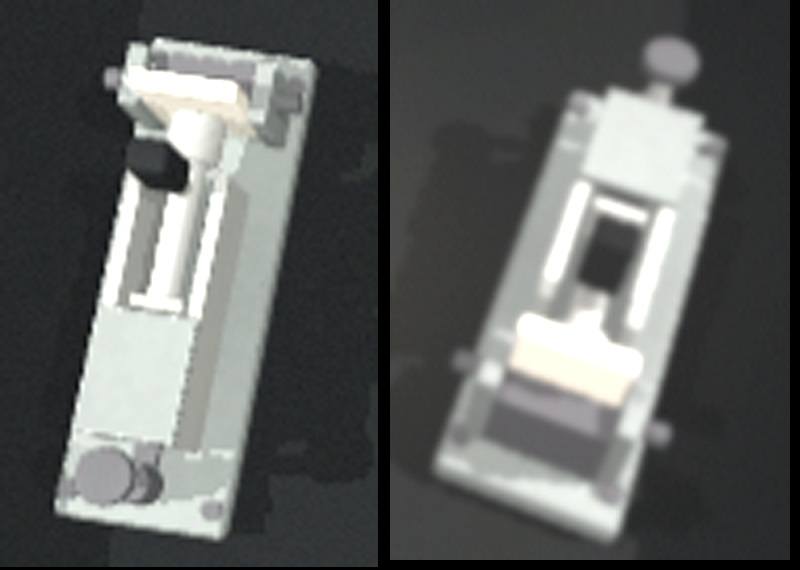

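Run:
```python
from h import *
import cv2
def tri(a,b):
    (c,d),(e,f)=ray("top",*a),ray("scene",*b)
    st=np.linalg.lstsq(np.c_[d,-f],e-c,rcond=None)[0];p,q=c+d*st[0],e+f*st[1];return (p+q)/2,np.linalg.norm(p-q)
print("btn",plane("top",204.5,242.6,97),plane("scene",445.25,195,97),tri((204.5,242.6),(445.25,195)))
print("grip",plane("top",217.4,169.3,112),plane("scene",430.5,241.2,112),tri((217.4,169.3),(430.5,241.2)))
# base corners, top view, contour rect ; crop px
for z in(0,20):
  P=np.array([plane("top",u/4.2+180,v/4.2+130,z) for u,v in((316,62),(222,540),(55,515))])
  print(z,P,np.linalg.norm(P[0]-P[1]),np.linalg.norm(P[2]-P[1]),np.degrees(np.arctan2(*(P[0]-P[1])[[1,0]])))
L,Rr=plane("top",131/4.2+180,72/4.2+130,100),plane("top",240/4.2+180,84/4.2+130,100);print("tile far edge",L,Rr,np.linalg.norm(L-Rr),np.degrees(np.arctan2(*(Rr-L)[[1,0]]))+90)
from scipy.spatial.transform import Rotation as Ro
s=observe();print(Ro.from_rotvec(s["orientation"]).as_matrix().round(3),s["ee_pos"])
```

```text
btn [449.39494057 246.00599857  97.        ] [452.68961393 249.32090825  97.        ] (array([449.54612156, 248.61936659,  93.1464459 ]), np.float64(2.7526727772543036))
grip [612.91535304 221.99564677 112.        ] [606.8151963  225.84027583 112.        ] (array([611.36963548, 222.84692255, 117.17514422]), np.float64(4.513415825766429))
0 [[708.36852839 159.39822164   0.        ]
 [417.83299823 204.24118164   0.        ]
 [432.27879583 302.32548669   0.        ]] 293.97582442435 99.14238228192926 -8.77412994481179
20 [[701.64630144 155.66660375  20.        ]
 [417.13695601 199.57944701  20.        ]
 [431.283124   295.62932226  20.        ]] 287.8782823364152 97.08600621819699 -8.774129944811788
tile far edge [669.15447873 242.59532714 100.        ] [662.1571009  182.16270958 100.        ] 60.836375324390836 -6.604757704417494
[[-0.959  0.284 -0.001]
 [ 0.284  0.959 -0.002]
 [ 0.    -0.002 -1.   ]] [184.35357215 622.86316903 291.1488555 ]
```

Button and grip agree with the given sizes: yaw about -8.7°, origin about (568,229), grip about (613,222), button about (448,247). The plan is to move above the handle with jaws along the tester's y, so tool +x is the draw direction.

```bash
python3 -m creep '[{"x":-3,"y":-1.5},{"x":-8,"y":-4},{"x":-13,"y":-6.5,"rz":-2},{"x":-18,"y":-9,"rz":-4},{"x":-23,"y":-11.5,"rz":-6},{"x":-28,"y":-14,"rz":-7.8},{"x":-33,"y":-16.5,"rz":-7.8},{"x":-38,"y":-19,"rz":-7.8},{"x":-43,"y":-21.5,"rz":-7.8},{"x":-48,"y":-24,"rz":-7.8,"z":1},{"x":-51,"y":-25.5,"rz":-7.8,"z":3},{"x":-52.5,"y":-26.3,"rz":-7.8,"z":4},{"x":-52.5,"y":-26.3,"rz":-7.8,"z":4},{"x":-52.5,"y":-26.3,"rz":-7.8,"z":4}]'
python3 - <<'E'
from h import *
import cv2
from scipy.spatial.transform import Rotation as Ro
a=cv2.resize(grab_frame("top")[100:280,140:300,::-1],None,fx=2.4,fy=2.4,interpolation=cv2.INTER_CUBIC)
b=cv2.resize(grab_frame("scene")[150:320,340:500,::-1],None,fx=2.5,fy=2.5,interpolation=cv2.INTER_CUBIC)
o=np.zeros((440,790,3),np.uint8);o[:a.shape[0],:a.shape[1]]=a;o[:b.shape[0],390:390+b.shape[1]]=b
cv2.imwrite("pics/c1.png",cv2.convertScaleAbs(o,alpha=1.3))
s=observe();print(s["time"],s["ee_pos"],s["ft_force"],Ro.from_rotvec(s["orientation"]).as_matrix().round(3))
E
```

```text
0.2 [184.41800912 622.98723282 291.46632091] [-0.0375551  -0.65332992  0.32651989] [[-0.959  0.284 -0.   ]
 [ 0.284  0.959 -0.001]
 [ 0.    -0.001 -1.   ]]invalid input
```

View pics/c1.png

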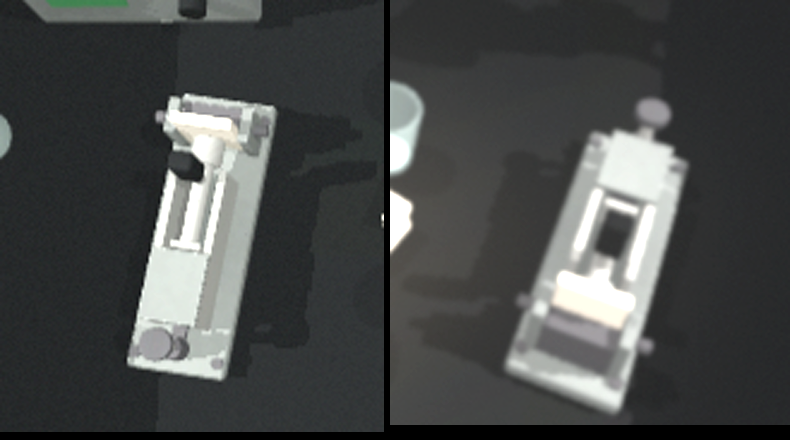

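The move was refused as "invalid input", and the picture shows the scene unchanged. My guess is that rows need all the fields, so I will resend it in full.

```bash
python3 -m creep '[{"x":-3,"y":-1.5,"z":0,"rx":0,"ry":0,"rz":0,"hand":9.5},{"x":-8,"y":-4,"z":0,"rx":0,"ry":0,"rz":0,"hand":9.5},{"x":-13,"y":-6.5,"z":0,"rx":0,"ry":0,"rz":-2,"hand":9.5},{"x":-18,"y":-9,"z":0,"rx":0,"ry":0,"rz":-4,"hand":9.5},{"x":-23,"y":-11.5,"z":0,"rx":0,"ry":0,"rz":-6,"hand":9.5},{"x":-28,"y":-14,"z":0,"rx":0,"ry":0,"rz":-7.8,"hand":9.5},{"x":-33,"y":-16.5,"z":0,"rx":0,"ry":0,"rz":-7.8,"hand":9.5},{"x":-38,"y":-19,"z":0,"rx":0,"ry":0,"rz":-7.8,"hand":9.5},{"x":-43,"y":-21.5,"z":0,"rx":0,"ry":0,"rz":-7.8,"hand":9.5},{"x":-48,"y":-24,"z":1,"rx":0,"ry":0,"rz":-7.8,"hand":9.5},{"x":-51,"y":-25.5,"z":3,"rx":0,"ry":0,"rz":-7.8,"hand":9.5},{"x":-52.5,"y":-26.3,"z":4,"rx":0,"ry":0,"rz":-7.8,"hand":9.5},{"x":-52.5,"y":-26.3,"z":4,"rx":0,"ry":0,"rz":-7.8,"hand":9.5},{"x":-52.5,"y":-26.3,"z":4,"rx":0,"ry":0,"rz":-7.8,"hand":9.5}]' 40
```

```text
time: 1.95
ee_pos: [612.7, 222.8, 252.5]
orientation: [0.236, 3.133, -0.001]
ft_force: [-1.2, -0.7, -0.4]
opening: 95.3
```

Run:
```python
from h import *
import cv2
from scipy.spatial.transform import Rotation as Ro
a=cv2.resize(grab_frame("top")[100:280,140:300,::-1],None,fx=2.4,fy=2.4,interpolation=cv2.INTER_CUBIC)
b=cv2.resize(grab_frame("scene")[150:320,340:500,::-1],None,fx=2.5,fy=2.5,interpolation=cv2.INTER_CUBIC)
o=np.zeros((440,790,3),np.uint8);o[:a.shape[0],:a.shape[1]]=a;o[:b.shape[0],390:390+b.shape[1]]=b
cv2.imwrite("pics/c2.png",cv2.convertScaleAbs(o,alpha=1.3))
s=observe();print(s["time"],s["ee_pos"],s["ft_force"],Ro.from_rotvec(s["orientation"]).as_matrix().round(3))
```

```text
2.05 [612.73474727 222.98164918 252.92118704] [ 0.62170297  1.02914957 -0.36563193] [[-0.989  0.149  0.001]
 [ 0.149  0.989 -0.001]
 [-0.001 -0.    -1.   ]]
```

View pics/c2.png

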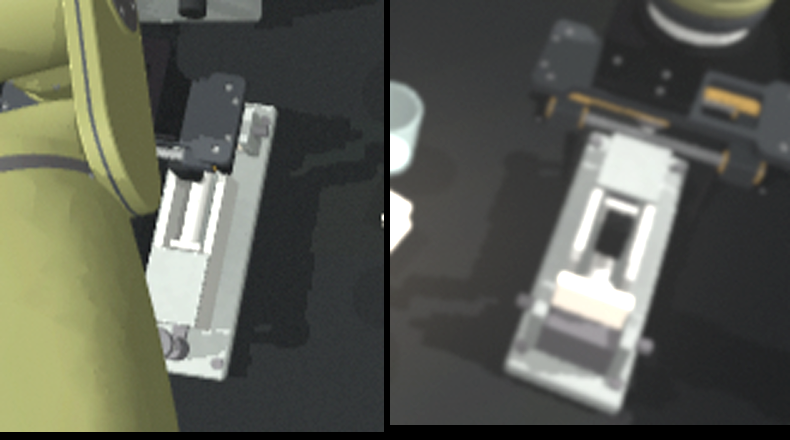

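The gripper is centred over the handle in y, with clear space around it. Next I descend and close to a loose fit.

```bash
python3 -m creep '[{"x":0,"y":0,"z":2,"rx":0,"ry":0,"rz":0,"hand":9.5},{"x":0,"y":0,"z":4,"rx":0,"ry":0,"rz":0,"hand":8},{"x":0,"y":0,"z":6,"rx":0,"ry":0,"rz":0,"hand":7},{"x":0,"y":0,"z":7.2,"rx":0,"ry":0,"rz":0,"hand":6},{"x":0,"y":0,"z":7.8,"rx":0,"ry":0,"rz":0,"hand":5},{"x":0,"y":0,"z":7.8,"rx":0,"ry":0,"rz":0,"hand":4},{"x":0,"y":0,"z":7.8,"rx":0,"ry":0,"rz":0,"hand":3.2},{"x":0,"y":0,"z":7.8,"rx":0,"ry":0,"rz":0,"hand":3.2},{"x":0,"y":0,"z":7.8,"rx":0,"ry":0,"rz":0,"hand":3.2}]' 40
python3 -m creep '[{"x":0,"y":0,"z":0,"rx":0,"ry":0,"rz":0,"hand":2.6},{"x":0,"y":0,"z":0,"rx":0,"ry":0,"rz":0,"hand":2},{"x":0,"y":0,"z":0,"rx":0,"ry":0,"rz":0,"hand":1.5},{"x":0,"y":0,"z":0,"rx":0,"ry":0,"rz":0,"hand":1.5}]' 40
```

```text
time: 3.18
ee_pos: [613.0, 223.0, 175.5]
orientation: [0.235, 3.131, -0.0]
ft_force: [0.1, 0.3, -0.2]
opening: 32.4
time: 3.68
ee_pos: [613.1, 222.9, 175.7]
orientation: [0.235, 3.131, -0.0]
ft_force: [-0.6, -1.2, 1.4]
opening: 24.0
```

Opening is 24.0 mm, which matches the handle's y width, and there is almost no side force. Now I draw 50 mm.

```bash
python3 -m creep '[{"x":0.5,"y":0,"z":0,"rx":0,"ry":0,"rz":0,"hand":1.5},{"x":1,"y":0,"z":0,"rx":0,"ry":0,"rz":0,"hand":1.5},{"x":1.5,"y":0,"z":0,"rx":0,"ry":0,"rz":0,"hand":1.5},{"x":2,"y":0,"z":0,"rx":0,"ry":0,"rz":0,"hand":1.5},{"x":2.5,"y":0,"z":0,"rx":0,"ry":0,"rz":0,"hand":1.5},{"x":3,"y":0,"z":0,"rx":0,"ry":0,"rz":0,"hand":1.5},{"x":3.5,"y":0,"z":0,"rx":0,"ry":0,"rz":0,"hand":1.5},{"x":4,"y":0,"z":0,"rx":0,"ry":0,"rz":0,"hand":1.5},{"x":4.5,"y":0,"z":0,"rx":0,"ry":0,"rz":0,"hand":1.5},{"x":5,"y":0,"z":0,"rx":0,"ry":0,"rz":0,"hand":1.5},{"x":5,"y":0,"z":0,"rx":0,"ry":0,"rz":0,"hand":1.5}]' 40
```

```text
time: 5.05
ee_pos: [564.9, 230.2, 175.9]
orientation: [0.234, 3.125, -0.0]
ft_force: [7.8, -1.0, -4.7]
opening: 23.4
```

It moved 48.7 mm with about 8 N forward pull, as expected. I ease forward 8 mm to see whether the sear takes the load, then open.

```bash
python3 -m creep '[{"x":-0.4,"y":0,"z":0,"rx":0,"ry":0,"rz":0,"hand":1.5},{"x":-0.9,"y":0,"z":0,"rx":0,"ry":0,"rz":0,"hand":1.5},{"x":-0.9,"y":0,"z":0,"rx":0,"ry":0,"rz":0,"hand":1.5},{"x":-0.9,"y":0,"z":0,"rx":0,"ry":0,"rz":0,"hand":1.5}]' 40
```

```text
time: 5.55
ee_pos: [573.1, 229.0, 175.8]
orientation: [0.234, 3.126, -0.0]
ft_force: [-2.2, 0.1, 1.6]
opening: 23.5
```

The pull is gone, so the sear holds. Now I open and lift clear.

```bash
python3 -m creep '[{"x":0,"y":0,"z":0,"rx":0,"ry":0,"rz":0,"hand":3},{"x":0,"y":0,"z":0,"rx":0,"ry":0,"rz":0,"hand":5},{"x":0,"y":0,"z":0,"rx":0,"ry":0,"rz":0,"hand":6},{"x":0,"y":0,"z":0,"rx":0,"ry":0,"rz":0,"hand":6},{"x":0,"y":0,"z":-2,"rx":0,"ry":0,"rz":0,"hand":6},{"x":0,"y":0,"z":-5,"rx":0,"ry":0,"rz":0,"hand":6},{"x":0,"y":0,"z":-7.5,"rx":0,"ry":0,"rz":0,"hand":6},{"x":0,"y":0,"z":-7.5,"rx":0,"ry":0,"rz":0,"hand":6}]' 40
python3 - <<'E'
from h import *
import cv2
b=cv2.resize(grab_frame("scene")[150:320,340:500,::-1],None,fx=3.5,fy=3.5,interpolation=cv2.INTER_CUBIC)
cv2.imwrite("pics/c3.png",cv2.convertScaleAbs(b,alpha=1.3))
o=np.array([568.5,229,0]);u=np.array([.9885,-.151,0])
for x in(45,5):print(x,(proj("scene",o+x*u+[0,0,135])-[340,150])*3.5)
E
```

```text
time: 6.55
ee_pos: [574.1, 229.5, 255.2]
orientation: [0.234, 3.119, 0.004]
ft_force: [-0.6, 1.0, 0.0]
opening: 60.2
45 [317.93659048 304.08671704]
5 [334.20873784 254.25836361]
```

View pics/c3.png

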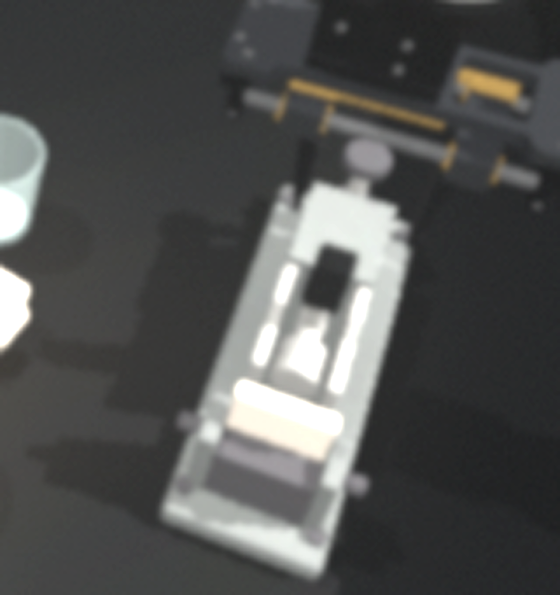

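The handle's top is at about (333,252), where the 40 mm drawn projection puts it, so the sear has caught and the hand is off. Next I close the fingers and go above the button.

```bash
python3 -m creep '[{"x":2,"y":0,"z":0,"rx":0,"ry":0,"rz":0,"hand":4},{"x":5,"y":0,"z":0,"rx":0,"ry":0,"rz":0,"hand":2},{"x":8,"y":0,"z":0,"rx":0,"ry":0,"rz":0,"hand":0},{"x":11,"y":0,"z":0,"rx":0,"ry":0,"rz":0,"hand":0},{"x":12.7,"y":0,"z":0,"rx":0,"ry":0,"rz":0,"hand":0},{"x":12.7,"y":0,"z":2,"rx":0,"ry":0,"rz":0,"hand":0},{"x":12.7,"y":0,"z":4.5,"rx":0,"ry":0,"rz":0,"hand":0},{"x":12.7,"y":0,"z":6.5,"rx":0,"ry":0,"rz":0,"hand":0},{"x":12.7,"y":0,"z":6.5,"rx":0,"ry":0,"rz":0,"hand":0},{"x":12.7,"y":0,"z":6.5,"rx":0,"ry":0,"rz":0,"hand":0}]' 20
python3 - <<'E'
from h import *
import cv2
b=cv2.resize(grab_frame("scene")[150:320,340:500,::-1],None,fx=3.5,fy=3.5,interpolation=cv2.INTER_CUBIC)
cv2.imwrite("pics/c4.png",cv2.convertScaleAbs(b,alpha=1.3))
E
```

```text
time: 7.85
ee_pos: [448.9, 248.1, 186.5]
orientation: [0.235, 3.123, 0.002]
ft_force: [1.0, -0.6, -0.2]
opening: 0.6
```

View pics/c4.png

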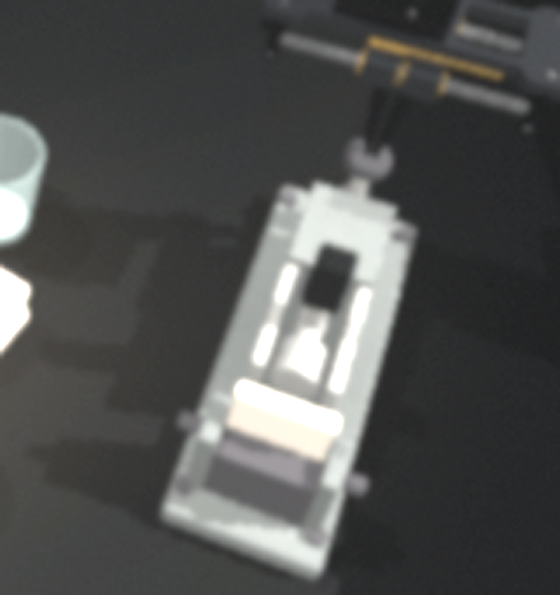

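The closed fingertips are over the button's middle at about (372,150), and the striker is still drawn. Tips are at z≈108.5, so 22 mm down presses the button about 10.5 mm.

```bash
python3 -m creep '[{"x":0,"y":0,"z":0.6,"rx":0,"ry":0,"rz":0,"hand":0},{"x":0,"y":0,"z":1.1,"rx":0,"ry":0,"rz":0,"hand":0},{"x":0,"y":0,"z":1.5,"rx":0,"ry":0,"rz":0,"hand":0},{"x":0,"y":0,"z":1.9,"rx":0,"ry":0,"rz":0,"hand":0},{"x":0,"y":0,"z":2.2,"rx":0,"ry":0,"rz":0,"hand":0},{"x":0,"y":0,"z":2.2,"rx":0,"ry":0,"rz":0,"hand":0},{"x":0,"y":0,"z":2.2,"rx":0,"ry":0,"rz":0,"hand":0}]' 20
python3 - <<'E'
from h import *
import cv2
b=cv2.resize(grab_frame("scene")[150:320,340:500,::-1],None,fx=3.5,fy=3.5,interpolation=cv2.INTER_CUBIC)
cv2.imwrite("pics/c5.png",cv2.convertScaleAbs(b,alpha=1.3))
E
```

```text
time: 8.78
ee_pos: [449.7, 248.5, 166.1]
orientation: [0.234, 3.121, 0.003]
ft_force: [-1.2, -0.1, 5.7]
opening: 0.3
```

View pics/c5.png

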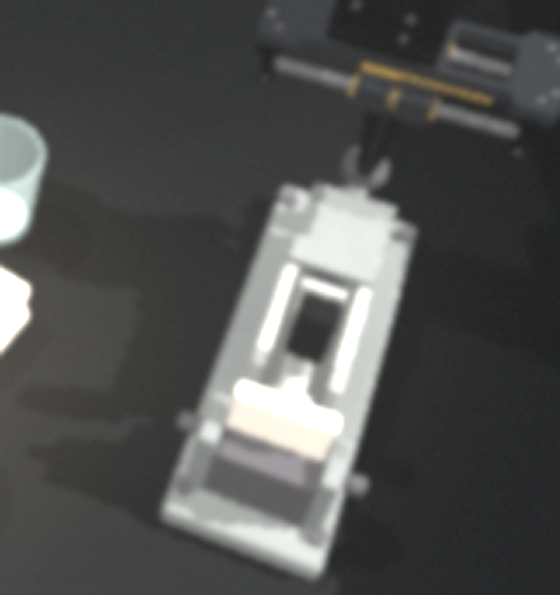

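The striker has fired: the handle is forward again, its block now at (315,325). I retreat upwards and check.

```bash
python3 -m creep '[{"x":0,"y":0,"z":-1,"rx":0,"ry":0,"rz":0,"hand":0},{"x":0,"y":0,"z":-3,"rx":0,"ry":0,"rz":0,"hand":0},{"x":0,"y":0,"z":-6,"rx":0,"ry":0,"rz":0,"hand":0},{"x":0,"y":0,"z":-9,"rx":0,"ry":0,"rz":0,"hand":0},{"x":0,"y":0,"z":-11,"rx":0,"ry":0,"rz":0,"hand":0},{"x":0,"y":0,"z":-11,"rx":0,"ry":0,"rz":0,"hand":0},{"x":0,"y":0,"z":-11,"rx":0,"ry":0,"rz":0,"hand":0},{"x":0,"y":0,"z":-11,"rx":0,"ry":0,"rz":0,"hand":0}]' 20
python3 - <<'E'
from h import *
import cv2
cv2.imwrite("pics/end.png",cv2.convertScaleAbs(cv2.resize(grab_frame("scene")[130:330,200:500,::-1],None,fx=2.6,fy=2.6,interpolation=cv2.INTER_CUBIC),alpha=1.3))
E
```

```text
time: 9.82
ee_pos: [447.7, 248.1, 274.4]
orientation: [0.235, 3.123, 0.001]
ft_force: [-0.6, 0.3, -0.6]
opening: 0.5
```

View pics/end.png

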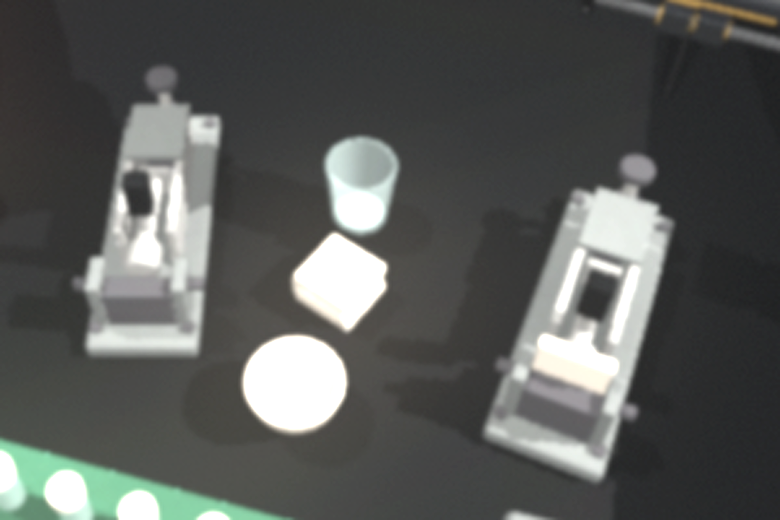

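The tile tester's handle is forward at (597,293), its button is up at (637,168), and the gripper is clear. The other tester is untouched.

```bash
python3 -c "
from cell import *
print(job_done())"
```

```text
the job is handed in; nothing more can be done
None
```

The tester with the white tile was drawn, latched, released and fired. The job was handed in at about 10 s of the 42 s allowed.

- **Draw:** I gripped the handle (24.0 mm opening, matching its width) and drew it 48.7 mm. The pull was about 8 N at the end. After I eased forward 8 mm the pull was gone, so the sear had caught.
- **Hand off:** With the gripper open and lifted, the picture showed the handle at its 40 mm drawn position.
- **Fire:** I pressed the trip button about 9 mm with closed fingers, reading 5.7 N. The next picture showed the handle forward again.
- **Final check:** The last picture shows the striker forward at the tile, the button back up and the other tester untouched. The gripper is clear and the wrist force is about zero.

My first move command was refused because its rows left out fields; nothing moved. I measured the handle and button positions from two views that disagreed by 3–5 mm, within what the grasp and the press needed. No check failed after that.

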